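# Feel for the loose cell in a dropped battery pack

### The job

One of the three battery packs for the work lamp was dropped and has a broken-off cell loose inside it; nothing shows from outside, so pick the packs up and shake or rock them gently until you feel which one has a piece sliding in it. Lay that pack flat and right way up in the shallow cardboard tray for dead batteries, and leave the other two lying flat, right way up, on the desk. Handle the packs gently (no flinging, no dropping, set down softly, never tipped right onto an end) and leave the other things on the desk where they are.

Things in the scene. Friction and masses are not known exactly. Their poses are not given: they have to be found in the camera images.
- pack_a_center (a point): sealed black battery pack, one of three alike: stiff rounded box 116 mm long (its x), 44 wide (y), 42 high (z up), 5 mm grey terminal rail on top. The point is its centre, 21 mm above its underside. 0.21 to 0.42 kg each; one of the three also hides a loose 0.12 kg piece, near the middle at first, that slides 41 mm either way along x (5 mm in y) once tilted over 15 degrees or shaken
- pack_b_center (a point): sealed black battery pack, one of three alike: stiff rounded box 116 mm long (its x), 44 wide (y), 42 high (z up), 5 mm grey terminal rail on top. The point is its centre, 21 mm above its underside. 0.21 to 0.42 kg each; one of the three also hides a loose 0.12 kg piece, near the middle at first, that slides 41 mm either way along x (5 mm in y) once tilted over 15 degrees or shaken
- pack_c_center (a point): sealed black battery pack, one of three alike: stiff rounded box 116 mm long (its x), 44 wide (y), 42 high (z up), 5 mm grey terminal rail on top. The point is its centre, 21 mm above its underside. 0.21 to 0.42 kg each; one of the three also hides a loose 0.12 kg piece, near the middle at first, that slides 41 mm either way along x (5 mm in y) once tilted over 15 degrees or shaken
- tray: the shallow open cardboard tray for dead batteries, fixed: outside 208 mm (its x) by 138 mm (its y) by 28 mm high, walls and floor 4 mm thick; origin under its middle, on the desk. Inside floor 200 by 130 mm. Tray and desk are hard: a pack lowered fast or pushed past its rest lands heavily.
- dowel: a wooden dowel, 12 mm thick, 180 mm long (its x), lying on the desk among the packs; a bystander, it rolls easily
- bit_case: a closed yellow drill bit case, 150 x 75 x 33 mm, a bystander
- hinge: a stainless butt hinge lying open, 74 x 75 x 10 mm, a bystander
- screwdriver: an orange screwdriver, about 200 mm long (its x), a bystander
- tape: a tape measure, 70 x 36 x 66 mm, a bystander
- mug: a white mug, 80 mm across, 90 mm high, a bystander

How it is judged (in metres and radians):
On the way:
1. the pack with the loose piece is held clear of the desk and shaken or rocked until the piece has slid to one end inside it (((x of cell_c0 in the frame of pack_a between -0.06 and 0.06 m and y of cell_c0 in the frame of pack_a between -0.023 and 0.023 m and z of cell_c0 in the frame of pack_a between -0.002 and 0.044 m and height (world z) of pack_a_center above 0.05 m and (x of cell_c0 in the frame of pack_a above 0.034 m or x of cell_c0 in the frame of pack_a below -0.034 m)) or (x of cell_c0 in the frame of pack_b between -0.06 and 0.06 m and y of cell_c0 in the frame of pack_b between -0.023 and 0.023 m and z of cell_c0 in the frame of pack_b between -0.002 and 0.044 m and height (world z) of pack_b_center above 0.05 m and (x of cell_c0 in the frame of pack_b above 0.034 m or x of cell_c0 in the frame of pack_b below -0.034 m)) or (x of cell_c0 in the frame of pack_c between -0.06 and 0.06 m and y of cell_c0 in the frame of pack_c between -0.023 and 0.023 m and z of cell_c0 in the frame of pack_c between -0.002 and 0.044 m and height (world z) of pack_c_center above 0.05 m and (x of cell_c0 in the frame of pack_c above 0.034 m or x of cell_c0 in the frame of pack_c below -0.034 m)))).
At the end, for the whole second after the job is handed in: The pack with the loose piece lies flat (within 6 degrees), right way up, on the floor of the tray, its centre inside the walls; the other two lie flat and right way up on the desk, outside the tray; all three are released and at rest (((x of cell_c0 in the frame of pack_a between -0.06 and 0.06 m and y of cell_c0 in the frame of pack_a between -0.023 and 0.023 m and z of cell_c0 in the frame of pack_a between -0.002 and 0.044 m and x of pack_a_center in the frame of tray between -0.095 and 0.095 m and y of pack_a_center in the frame of tray between -0.06 and 0.06 m and height (world z) of pack_a_center below 0.031 m and linear speed of each of pack_a, pack_b, pack_c below 0.01 m/s and angle between each of pack_a_center, pack_b_center, pack_c_center's own z axis and vertical below 0.1 rad and height (world z) of pack_b_center between 0.017 and 0.0235 m and height (world z) of pack_c_center between 0.017 and 0.0235 m) or (x of cell_c0 in the frame of pack_b between -0.06 and 0.06 m and y of cell_c0 in the frame of pack_b between -0.023 and 0.023 m and z of cell_c0 in the frame of pack_b between -0.002 and 0.044 m and x of pack_b_center in the frame of tray between -0.095 and 0.095 m and y of pack_b_center in the frame of tray between -0.06 and 0.06 m and height (world z) of pack_b_center below 0.031 m and linear speed of each of pack_b, pack_a, pack_c below 0.01 m/s and angle between each of pack_b_center, pack_a_center, pack_c_center's own z axis and vertical below 0.1 rad and height (world z) of pack_a_center between 0.017 and 0.0235 m and height (world z) of pack_c_center between 0.017 and 0.0235 m) or (x of cell_c0 in the frame of pack_c between -0.06 and 0.06 m and y of cell_c0 in the frame of pack_c between -0.023 and 0.023 m and z of cell_c0 in the frame of pack_c between -0.002 and 0.044 m and x of pack_c_center in the frame of tray between -0.095 and 0.095 m and y of pack_c_center in the frame of tray between -0.06 and 0.06 m and height (world z) of pack_c_center below 0.031 m and linear speed of each of pack_c, pack_a, pack_b below 0.01 m/s and angle between each of pack_c_center, pack_a_center, pack_b_center's own z axis and vertical below 0.1 rad and height (world z) of pack_a_center between 0.017 and 0.0235 m and height (world z) of pack_b_center between 0.017 and 0.0235 m))); the robot touches nothing.
It fails at once if a pack is flung, shaken violently or dropped (faster than 1 m/s) (linear speed of any of pack_a, pack_b, pack_c above 1 m/s).
It fails at once if a pack is tipped more than 75 degrees (angle between any of pack_a_center, pack_b_center, pack_c_center's own z axis and vertical above 1.31 rad).
It fails at once if a pack is pressed or knocked onto the desk or the tray with more than 70 N (contact force between any of pack_a, pack_b, pack_c and table above 70 N or contact force between any of pack_a, pack_b, pack_c and tray above 70 N).
It fails at once if another thing on the desk is moved more than 20 mm (distance of any of bit_case, hinge, dowel, screwdriver, tape, mug from where it was at the start of the episode above 0.02 m).
It also fails if it takes over 72 s, if anything falls off the work surface, if the arm or the gripper's body presses on something with over 40 N, if the wrist force passes 120 N, or if a joint passes its speed limit or range.

### The arm

A 7-joint arm with a two-finger parallel gripper is mounted at the origin on the work surface. World frame = base frame: x ahead of the robot, y to its left, z up, the work surface at z = 0. Lengths are in mm, angles in rad, forces in N, time in s.
With the tool pointing down it reaches from about 400 to 900 mm from the base axis. Payload 5.5 kg.
Tool frame: the origin (TCP) lies midway between the tips of the shut fingers; the grasp point (between the pads) lies 19 mm behind it; z points along the fingers, y is the direction in which the jaws open and shut (so a half turn about z gives the same grasp; the last joint's range is limited). The gripper opens to 85 mm and grips with 20 to 120 N. Pads are 22 mm wide; open, the fingers measure 114 mm over their backs; the gripper's body (76 mm by 85 mm) begins 54 mm behind the grasp point. The pads swing forward as they close: fully open they stand 13 mm farther back than shut.
Start: joints at [1.545, 0.501, -0.427, 1.55, 0.221, 1.138, -0.21], TCP at [185.155, -623.071, 231.31] pointing down, gripper open.
Joint ranges: [-2.88, 2.88], [-0.31, 2.03], [-1.54, 1.56], [0.2, 2.42], [-1.41, 4.55], [0.19, 2.02], [-2.57, 2.57]. Speed limits (rad/s): [2.57, 2.57, 3.14, 3.14, 3.14, 3.14, 3.14].

### API

Orientations are given as a rotation vector (axis times angle).
In Python, from station import readout, cams, bot gives the robot as it stands.
- The arm moves only by the shell command python3 -m creep 'ROWS' [FORCE]. ROWS is JSON, a list of rows, each an object with "turn": the turn, a rotation vector about the tool's x, y, z in degrees, a list of three; "delta_pos": the shift along the tool's x, y, z in mm, a list of three; "jaw": the finger opening in mm, from 0 to 85.4. A call has 1 to 10 rows; each row is the pose to reach, as a shift and turn from the pose measured when the call began, along the tool's axes at that moment; what a row does not reach only later rows make up. A row lasts 1/10 s, in which the tool goes at most 50 mm and 8.59 degrees, less where a joint would pass 70% of its speed; a pose out of reach is approached as far as the arm can. A call with a gripper value outside its range is refused whole. The fingers move at their own pace and stop on an object; FORCE is the grip in N (left out, the last holds). Time passes only in rows, so rows that repeat a pose let the fingers close. It gives the time, the measured TCP pose, the force and the opening at its end, in the units of the state.
- readout.get_state(): the state, without advancing time (a new reading comes with each control period).
- cams.capture(name): name is "scene" or "top"; returns a dict with "frame" (384x512x3 uint8, red, green, blue), "range_z" (384x512 float32, mm along the optical axis (not along the pixel's ray), 0 where there is no reading), "K" (3x3 intrinsics, pixels), "extrinsics" (4x4, takes a point from camera to world coordinates). Camera axes: x right, y down, z forward; pixel columns grow to the right and rows downward; lengths in mm; the calibration is good to about 2 mm. A picture is of the moment at which its call begins.
- bot.sign_off(): hands the job in, once; it reports no verdict.
The state is a dict: "time_s": time; "joint_positions": joint angles; "dq": joint speeds; "joint_efforts": joint torques, N m; "ee_pos": TCP position; "tool_rot": TCP orientation; "wrist_force": force on the tool from outside, world axes, zero at the start; "torque": the same for the moment, N m; "opening": finger opening in mm.
Only numpy, scipy, OpenCV 4.12 (cv2) and the standard library are available. Lean on these libraries where they do the work, as an engineer would, in place of code of your own. Each camera call takes 0.05 s, during which the arm holds its last target.

## Working session

There is one attempt and no reset: what is moved stays moved. The work goes in short steps, Python scripts to look and compute and a shell command to move; the robot and the scene stay as the last step left them, time stands still between calls to the robot, and variables do not carry over. Pictures are saved under pics/ and viewed, and the job is handed in when it is done.

```bash
ls; mkdir -p pics
python3 - <<'E'
from station import readout,cams,bot
import cv2,numpy as np
print(readout.get_state())
for n in ["scene","top"]:
    c=cams.capture(n); cv2.imwrite(f"pics/{n}0.png",c["frame"][:,:,::-1]); print(n,c["K"].round(1).tolist(),c["extrinsics"].round(4).tolist())
    np.savez(f"{n}0.npz",**c)
E
```

```text
pics
{'time_s': 0.0, 'joint_positions': array([ 1.54521225,  0.50183945, -0.42680164,  1.55148355,  0.22079122,
        1.13826544, -0.21026206]), 'dq': array([ 8.41361300e-05,  1.35877235e-03, -4.46200770e-04,  2.31869721e-04,
        2.78138306e-05, -3.18942908e-04,  1.19223102e-03]), 'joint_efforts': array([-6.10990155e-04, -5.69508934e+01, -5.81573680e+00, -2.80943120e+01,
        1.07612243e-02,  1.20426505e-02, -1.13128749e-05]), 'ee_pos': array([ 184.88136469, -622.42181858,  230.25155725]), 'tool_rot': array([-3.10696664e+00, -4.51931707e-01,  3.13616394e-04]), 'wrist_force': array([ 0.07270588, -0.5759172 ,  0.40206616]), 'torque': array([ 0.0624898 , -0.02519279,  0.00570566]), 'opening': 85.60639265441164}
scene [[415.4, 0.0, 263.0], [0.0, 415.4, 189.6], [0.0, 0.0, 1.0]] [[-0.8639, 0.3615, -0.3507, 972.0276], [0.5032, 0.5911, -0.6303, 645.0697], [-0.0205, -0.721, -0.6926, 758.7734], [0.0, 0.0, 0.0, 1.0]]
top [[460.0, 0.0, 263.7], [0.0, 460.0, 190.5], [0.0, 0.0, 1.0]] [[-0.0172, -0.9965, 0.0822, 516.9053], [-0.9998, 0.0178, 0.0058, 8.6226], [-0.0073, -0.0821, -0.9966, 1344.5435], [0.0, 0.0, 0.0, 1.0]]
```

View pics/top0.png

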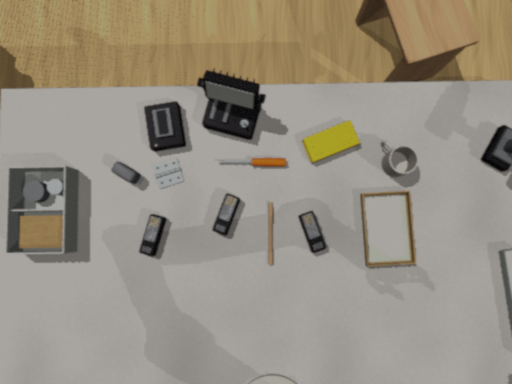

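View pics/scene0.png

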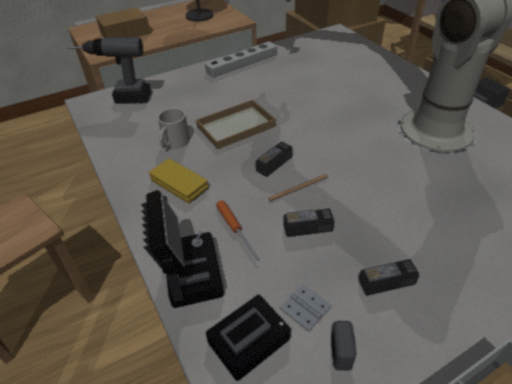

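```bash
cat > h.py <<'E'
import numpy as np,cv2
def pts(c):
    d=c["range_z"].astype(float);K=c["K"];T=c["extrinsics"]
    v,u=np.indices(d.shape);P=np.stack([(u-K[0,2])/K[0,0]*d,(v-K[1,2])/K[1,1]*d,d],-1)
    return P@T[:3,:3].T+T[:3,3]
def packs(c,zmin=30,zmax=60):
    W=pts(c);g=c["frame"].max(-1)
    m=((W[...,2]>zmin)&(W[...,2]<zmax)&(c["range_z"]>0)).astype(np.uint8)
    n,l,s,ce=cv2.connectedComponentsWithStats(m)
    out=[]
    for i in range(1,n):
        if s[i,4]<150: continue
        p=W[l==i]; r=cv2.minAreaRect(p[:,:2].astype(np.float32))
        bp=cv2.boxPoints(r);e=[bp[1]-bp[0],bp[2]-bp[1]];e=max(e,key=np.linalg.norm)
        ang=np.degrees(np.arctan2(e[1],e[0]))
        if ang>90:ang-=180
        if ang<=-90: ang+=180
        out.append((ce[i].round(0),s[i,4],np.round(r[0],1),np.round(sorted(r[1]),1),round(ang,1),p[:,2].mean().round(1),c["frame"][l==i].mean(0).round()))
    return out
E
python3 - <<'E'
from h import *
c=dict(np.load("top0.npz"))
for o in packs(c): print(*o)
print()
for o in packs(c,20,31): print(*o)
print()
for o in packs(c,4,20): print(*o)
im=cv2.resize(c["frame"][120:290,90:450,::-1],None,fx=2.2,fy=2.2,interpolation=cv2.INTER_CUBIC);cv2.imwrite("pics/topz.png",im)
W=pts(c)
d=W[200:260:1,360:416,2]; print(np.percentile(W[300:350,100:400,2],[5,50,95]))
E
```

```text
[232. 120.] 1203 [837. 108.] [ 96.6 157.1] 78.0 50.1 [32. 31. 32.]
[164. 126.] 1471 [818.5 301.8] [100.8 131.4] 8.7 48.4 [51. 50. 51.]
[331. 140.] 1218 [ 766.2 -179.6] [ 74.9 149.5] -68.7 34.1 [166. 157.  39.]
[499. 149.] 583 [ 737.6 -676. ] [ 75.7 118.2] -30.5 45.6 [42. 42. 43.]
[ 71. 210.] 388 [579.6 562.5] [  6.3 239.7] -0.0 45.2 [67. 69. 66.]
[ 22. 185.] 301 [670.8 680.7] [ 85.8 174.2] -49.1 45.4 [67. 68. 65.]
[ 34. 191.] 402 [634.1 670.8] [57.4 61.3] 89.2 46.0 [96. 97. 98.]
[225. 214.] 627 [560.  126.5] [ 44.5 115.5] -21.8 44.3 [82. 80. 78.]
[ 37. 231.] 1500 [522.  652.2] [112.9 141. ] -89.5 54.4 [131. 110.  76.]
[312. 231.] 626 [ 505.9 -118.1] [ 44.3 115.5] 18.5 44.0 [73. 72. 70.]
[151. 235.] 639 [504.5 338.1] [ 45.7 116.3] -16.9 44.5 [78. 76. 75.]
[508. 269.] 269 [ 369.6 -663.3] [ 21.8 150.4] -1.6 37.8 [138. 138. 134.]

[269. 161.] 233 [709.8   2.5] [21.3 98.6] 88.8 24.7 [159.  93.  32.]

[399. 160.] 206 [ 706.9 -380.2] [51.  57.6] 64.3 8.0 [120. 116. 110.]
[168. 173.] 500 [685.5 301.8] [84.6 89.8] 19.6 7.3 [149. 151. 150.]
[ 77. 211.] 230 [583.6 552.8] [ 27.6 251.8] 0.6 10.5 [79. 80. 76.]
[ 41. 176.] 350 [668.3 663.1] [ 58.3 118.3] -88.0 8.2 [95. 97. 93.]
[ 43. 203.] 345 [610.3 663.4] [ 46.3 116.8] 89.2 8.1 [116. 117. 113.]
[388. 228.] 1943 [ 512.7 -339.3] [127.1 200.8] 2.5 6.9 [156. 152. 142.]
[270. 234.] 322 [509.6   2.7] [ 28.7 189.9] 2.6 10.3 [138. 117.  95.]
[505. 290.] 215 [ 325.9 -665.9] [  8.8 240.8] 4.7 12.2 [92. 92. 89.]
[272. 380.] 328 [95.5  5.3] [ 26.5 135.2] 89.3 11.0 [158. 155. 146.]
[-3.61582071  0.98941128  5.54711685]
```

View pics/topz.png

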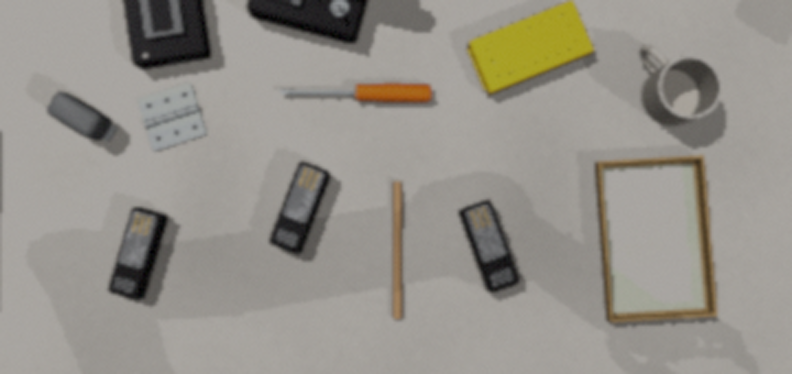

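```bash
cat >> h.py <<'E'
from scipy.spatial.transform import Rotation as R
def Rd(yaw): 
    y=np.radians(yaw);return np.array([[np.cos(y),np.sin(y),0],[np.sin(y),-np.cos(y),0],[0,0,-1.]])
def go(s,pos,yaw,via=0):
    R0=R.from_rotvec(s["tool_rot"]).as_matrix()
    print("yaw now",np.degrees(np.arctan2(R0[1,0],R0[0,0])).round(1),"tilt",np.degrees(np.arccos(-R0[2,2])).round(2),"pos",s["ee_pos"].round(1),"t",round(s["time_s"],2),"open",round(s["opening"],1))
    print("delta",(R0.T@(np.array(pos)-s["ee_pos"])).round(1),"turn",np.degrees(R.from_matrix(R0.T@Rd(yaw)).as_rotvec()).round(2))
E
python3 - <<'E'
from h import *
from station import readout
s=readout.get_state()
go(s,[506,-118,120],18.5);go(s,[506,-118,10],18.5)
E
```

```text
yaw now 16.5 tilt 0.1 pos [ 184.9 -622.5  230.4] t 0.1 open 85.6
delta [ 451.5 -391.9  111.1] turn [-0.1  -0.01 -1.95]
yaw now 16.5 tilt 0.1 pos [ 184.9 -622.5  230.4] t 0.1 open 85.6
delta [ 451.5 -391.7  221.1] turn [-0.1  -0.01 -1.95]
```

```bash
python3 -m creep '[{"turn":[0,0,0],"delta_pos":[15,-13,0],"jaw":85},{"turn":[0,0,0],"delta_pos":[45,-39,5],"jaw":85},{"turn":[0,0,-1],"delta_pos":[81,-70,10],"jaw":85},{"turn":[0,0,-2],"delta_pos":[118,-102,15],"jaw":85},{"turn":[0,0,-2],"delta_pos":[155,-134,20],"jaw":85},{"turn":[0,0,-2],"delta_pos":[192,-166,25],"jaw":85},{"turn":[0,0,-2],"delta_pos":[229,-198,30],"jaw":85},{"turn":[0,0,-2],"delta_pos":[266,-230,35],"jaw":85},{"turn":[0,0,-2],"delta_pos":[303,-262,45],"jaw":85},{"turn":[0,0,-2],"delta_pos":[340,-294,55],"jaw":85}]' 60
python3 - <<'E'
from h import *
from station import readout
s=readout.get_state()
go(s,[506,-118,120],18.5);go(s,[506,-118,10],18.5)
E
```

```text
time_s: 1.1
ee_pos: [427.6, -242.1, 175.7]
tool_rot: [-3.099, -0.505, 0.0]
wrist_force: [1.0, -0.9, -0.6]
opening: 84.9
yaw now 18.5 tilt 0.07 pos [ 427.6 -242.1  175.7] t 1.1 open 84.9
delta [113.7 -92.8  55.8] turn [-0.07 -0.01  0.02]
yaw now 18.5 tilt 0.07 pos [ 427.6 -242.1  175.7] t 1.1 open 84.9
delta [113.7 -92.6 165.8] turn [-0.07 -0.01  0.02]
```

```bash
python3 -m creep '[{"turn":[0,0,0],"delta_pos":[34,-28,12],"jaw":85},{"turn":[0,0,0],"delta_pos":[64,-52,25],"jaw":85},{"turn":[0,0,0],"delta_pos":[92,-75,38],"jaw":85},{"turn":[0,0,0],"delta_pos":[108,-88,50],"jaw":85},{"turn":[0,0,0],"delta_pos":[113.7,-92.7,65],"jaw":85},{"turn":[0,0,0],"delta_pos":[113.7,-92.7,90],"jaw":85},{"turn":[0,0,0],"delta_pos":[113.7,-92.7,115],"jaw":85},{"turn":[0,0,0],"delta_pos":[113.7,-92.7,140],"jaw":85},{"turn":[0,0,0],"delta_pos":[113.7,-92.7,157],"jaw":85},{"turn":[0,0,0],"delta_pos":[113.7,-92.7,165],"jaw":85}]' 60
python3 - <<'E'
from h import *
from station import readout,cams
c=cams.capture("scene");cv2.imwrite("pics/s1.png",c["frame"][60:330,150:450,::-1].repeat(2,0).repeat(2,1))
s=readout.get_state()
go(s,[506,-118,10],18.5)
E
```

```text
time_s: 2.1
ee_pos: [504.4, -117.6, 8.9]
tool_rot: [-3.098, -0.505, 0.005]
wrist_force: [0.4, 0.5, 0.1]
opening: 85.0
yaw now 18.5 tilt 0.25 pos [ 504.3 -117.5    8.6] t 2.15 open 84.9
delta [ 1.4  1.  -1.4] turn [-0.19  0.16  0.02]
```

View pics/s1.png

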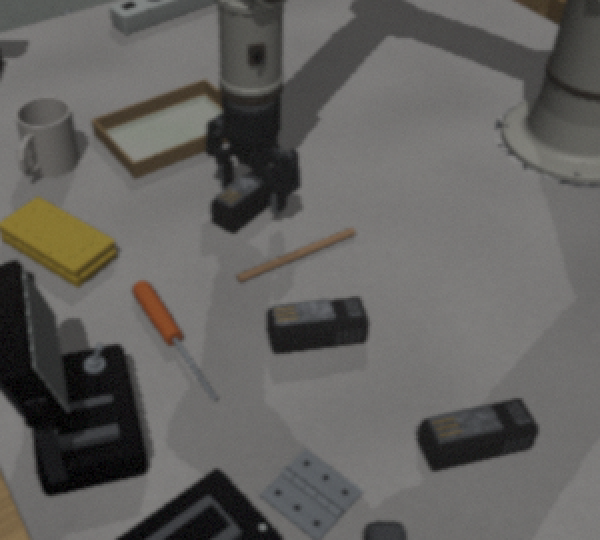

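```bash
python3 -m creep '[{"turn":[0,0,0],"delta_pos":[1,0.5,3],"jaw":75},{"turn":[0,0,0],"delta_pos":[1,0.5,5],"jaw":65},{"turn":[0,0,0],"delta_pos":[1,0.5,5],"jaw":52},{"turn":[0,0,0],"delta_pos":[1,0.5,5],"jaw":40},{"turn":[0,0,0],"delta_pos":[1,0.5,5],"jaw":30},{"turn":[0,0,0],"delta_pos":[1,0.5,5],"jaw":30},{"turn":[0,0,0],"delta_pos":[1,0.5,5],"jaw":30},{"turn":[0,0,0],"delta_pos":[1,0.5,5],"jaw":30}]' 60
python3 -c "
from station import readout
s=readout.get_state();print(s['wrist_force'],s['torque'],s['joint_efforts'])"
```

```text
time_s: 2.95
ee_pos: [506.3, -118.2, 4.5]
tool_rot: [-3.099, -0.505, 0.003]
wrist_force: [-0.5, -0.9, 6.4]
opening: 43.5
[-0.50703786 -0.88195375  6.40957915] [-0.29472335  0.02618902 -0.02986695] [-5.80351688e-01 -4.80209863e+01 -7.63532102e+00 -1.45450518e+01
 -2.28817700e-01 -2.27380386e-01  1.91604230e-02]
```

```bash
python3 -m creep '[{"turn":[0,0,0],"delta_pos":[0,0,-5],"jaw":30},{"turn":[0,0,0],"delta_pos":[0,0,-20],"jaw":30},{"turn":[0,0,0],"delta_pos":[0,0,-45],"jaw":30},{"turn":[0,0,0],"delta_pos":[0,0,-70],"jaw":30},{"turn":[0,0,0],"delta_pos":[0,0,-90],"jaw":30},{"turn":[0,0,0],"delta_pos":[0,0,-100],"jaw":30},{"turn":[0,0,0],"delta_pos":[0,0,-100],"jaw":30},{"turn":[0,0,0],"delta_pos":[0,0,-100],"jaw":30}]' 60
cat > m.py <<'E'
from h import *
from station import readout,cams
A=[]
for i in range(8):
    c=cams.capture("top"); s=readout.get_state(); Rm=R.from_rotvec(s["tool_rot"])
    A.append(np.r_[s["wrist_force"],Rm.inv().apply(s["torque"]),s["joint_efforts"][4:]])
A=np.array(A)
print("F world",A.mean(0)[:3].round(2),"M tool",A.mean(0)[3:6].round(4),"sd",A.std(0)[3:6].round(4),"j5-7",A.mean(0)[6:].round(4),"sd",A.std(0)[6:].round(4))
print("tilt",np.degrees(np.arccos(-Rm.as_matrix()[2,2])).round(2),"pos",s["ee_pos"].round(1),"t",round(s["time_s"],2),"open",round(s["opening"],1))
E
python3 m.py
```

```text
time_s: 3.75
ee_pos: [505.9, -118.4, 104.2]
tool_rot: [-3.099, -0.505, 0.004]
wrist_force: [0.0, -0.2, -3.4]
opening: 43.6
F world [-0.09  0.2  -2.35] M tool [ 0.0176 -0.0076 -0.0124] sd [0.0291 0.0414 0.0231] j5-7 [ 0.0021  0.0075 -0.0005] sd [0.0024 0.0136 0.0016]
tilt 0.19 pos [ 506.2 -118.1  104.1] t 4.15 open 43.3
```

```bash
python3 -m creep '[{"turn":[0,6,0],"delta_pos":[0,0,0],"jaw":30},{"turn":[0,14,0],"delta_pos":[0,0,0],"jaw":30},{"turn":[0,22,0],"delta_pos":[0,0,0],"jaw":30},{"turn":[0,30,0],"delta_pos":[0,0,0],"jaw":30},{"turn":[0,32,0],"delta_pos":[0,0,0],"jaw":30},{"turn":[0,32,0],"delta_pos":[0,0,0],"jaw":30},{"turn":[0,32,0],"delta_pos":[0,0,0],"jaw":30},{"turn":[0,32,0],"delta_pos":[0,0,0],"jaw":30},{"turn":[0,32,0],"delta_pos":[0,0,0],"jaw":30},{"turn":[0,32,0],"delta_pos":[0,0,0],"jaw":30}]' 60
python3 m.py
python3 -m creep '[{"turn":[0,-6,0],"delta_pos":[0,0,0],"jaw":30},{"turn":[0,-14,0],"delta_pos":[0,0,0],"jaw":30},{"turn":[0,-22,0],"delta_pos":[0,0,0],"jaw":30},{"turn":[0,-30,0],"delta_pos":[0,0,0],"jaw":30},{"turn":[0,-32,0],"delta_pos":[0,0,0],"jaw":30},{"turn":[0,-32,0],"delta_pos":[0,0,0],"jaw":30},{"turn":[0,-32,0],"delta_pos":[0,0,0],"jaw":30}]' 60
python3 m.py
```

```text
time_s: 5.15
ee_pos: [506.6, -118.4, 104.1]
tool_rot: [-2.899, -0.472, -0.826]
wrist_force: [1.1, -0.3, -3.1]
opening: 43.4
F world [-0.24  0.07 -2.31] M tool [ 0.0106 -0.8091  0.0028] sd [0.0194 0.0323 0.0285] j5-7 [ 0.1045 -3.0909  0.0155] sd [0.0082 0.0112 0.0077]
tilt 31.87 pos [ 506.3 -118.   104.1] t 5.55 open 43.5
time_s: 6.25
ee_pos: [506.0, -117.6, 103.6]
tool_rot: [-3.098, -0.507, 0.004]
wrist_force: [-0.2, -0.4, -3.2]
opening: 43.6
F world [ 0.25 -0.19 -2.26] M tool [ 0.0225 -0.0082  0.0058] sd [0.0356 0.0339 0.0177] j5-7 [-0.008  -0.0241  0.0009] sd [0.0044 0.0299 0.0004]
tilt 0.17 pos [ 506.  -118.6  104.1] t 6.65 open 43.2
```

```bash
python3 -m creep '[{"turn":[0,-6,0],"delta_pos":[0,0,0],"jaw":30},{"turn":[0,-14,0],"delta_pos":[0,0,0],"jaw":30},{"turn":[0,-22,0],"delta_pos":[0,0,0],"jaw":30},{"turn":[0,-30,0],"delta_pos":[0,0,0],"jaw":30},{"turn":[0,-32,0],"delta_pos":[0,0,0],"jaw":30},{"turn":[0,-32,0],"delta_pos":[0,0,0],"jaw":30},{"turn":[0,-32,0],"delta_pos":[0,0,0],"jaw":30},{"turn":[0,-32,0],"delta_pos":[0,0,0],"jaw":30}]' 60
python3 -m creep '[{"turn":[0,6,0],"delta_pos":[0,0,0],"jaw":30},{"turn":[0,14,0],"delta_pos":[0,0,0],"jaw":30},{"turn":[0,22,0],"delta_pos":[0,0,0],"jaw":30},{"turn":[0,30,0],"delta_pos":[0,0,0],"jaw":30},{"turn":[0,32,0],"delta_pos":[0,0,0],"jaw":30},{"turn":[0,32,0],"delta_pos":[0,0,0],"jaw":30},{"turn":[0,32,0],"delta_pos":[0,0,0],"jaw":30}]' 60
python3 m.py
```

```text
time_s: 7.45
ee_pos: [505.7, -119.3, 104.5]
tool_rot: [2.9, 0.472, -0.834]
wrist_force: [0.4, 1.0, -1.8]
opening: 43.5
time_s: 8.15
ee_pos: [505.4, -120.6, 105.2]
tool_rot: [3.101, 0.501, -0.002]
wrist_force: [-0.6, -0.5, -2.2]
opening: 43.4
F world [-0.05  0.42 -1.93] M tool [-0.0188  0.0011  0.0001] sd [0.0214 0.021  0.0417] j5-7 [ 0.0132  0.0346 -0.0004] sd [0.0045 0.027  0.0002]
tilt 0.12 pos [ 506.1 -118.6  104.4] t 8.55 open 43.6
```

P3 (right-hand pack) shows no mass shift (My -0.008 → +0.001 N·m where ~0.1 would be expected). Put it back.

```bash
python3 -m creep '[{"turn":[0,0,0],"delta_pos":[0,0,12],"jaw":30},{"turn":[0,0,0],"delta_pos":[0,0,35],"jaw":30},{"turn":[0,0,0],"delta_pos":[0,0,60],"jaw":30},{"turn":[0,0,0],"delta_pos":[0,0,80],"jaw":30},{"turn":[0,0,0],"delta_pos":[0,0,91],"jaw":30},{"turn":[0,0,0],"delta_pos":[0,0,96],"jaw":30},{"turn":[0,0,0],"delta_pos":[0,0,98],"jaw":30},{"turn":[0,0,0],"delta_pos":[0,0,99],"jaw":30},{"turn":[0,0,0],"delta_pos":[0,0,99.5],"jaw":30},{"turn":[0,0,0],"delta_pos":[0,0,100],"jaw":30}]' 60
python3 -c "
from station import readout
s=readout.get_state();print(s['wrist_force'],s['torque'],s['ee_pos'])"
```

```text
time_s: 9.55
ee_pos: [506.4, -118.7, 5.0]
tool_rot: [-3.1, -0.505, 0.0]
wrist_force: [-0.4, -0.0, -1.8]
opening: 43.1
[-0.40426464 -0.02188987 -1.8158102 ] [0.00178891 0.00653248 0.00185056] [ 506.39508682 -118.66811506    4.96533057]
```

```bash
python3 -m creep '[{"turn":[0,0,0],"delta_pos":[0,0,0.4],"jaw":30},{"turn":[0,0,0],"delta_pos":[0,0,0.8],"jaw":30},{"turn":[0,0,0],"delta_pos":[0,0,0.8],"jaw":30}]' 60
python3 -m creep '[{"turn":[0,0,0],"delta_pos":[0,0,0],"jaw":50},{"turn":[0,0,0],"delta_pos":[0,0,0],"jaw":65},{"turn":[0,0,0],"delta_pos":[0,0,0],"jaw":80},{"turn":[0,0,0],"delta_pos":[0,0,-5],"jaw":85},{"turn":[0,0,0],"delta_pos":[0,0,-25],"jaw":85},{"turn":[0,0,0],"delta_pos":[0,0,-60],"jaw":85},{"turn":[0,0,0],"delta_pos":[0,0,-95],"jaw":85}]' 60
python3 - <<'E'
from h import *
from station import readout
s=readout.get_state()
go(s,[560,126.5,120],158.2)
E
```

```text
time_s: 9.85
ee_pos: [506.8, -118.9, 4.6]
tool_rot: [-3.1, -0.505, -0.0]
wrist_force: [-0.2, -0.5, 1.2]
opening: 43.2
time_s: 10.55
ee_pos: [506.2, -118.4, 100.5]
tool_rot: [-3.099, -0.505, 0.001]
wrist_force: [0.8, -1.1, 0.1]
opening: 84.8
yaw now 18.5 tilt 0.1 pos [ 506.2 -118.4  100.5] t 10.55 open 84.8
delta [ 128.8 -215.2  -19.2] turn [-8.0000e-02 -1.0000e-01 -1.3967e+02]
```

```bash
python3 -m creep '[{"turn":[0,0,-5],"delta_pos":[6,-10,-4],"jaw":85},{"turn":[0,0,-13],"delta_pos":[19,-31,-12],"jaw":85},{"turn":[0,0,-21],"delta_pos":[32,-53,-19],"jaw":85},{"turn":[0,0,-29],"delta_pos":[45,-75,-19],"jaw":85},{"turn":[0,0,-37],"delta_pos":[58,-97,-19],"jaw":85},{"turn":[0,0,-45],"delta_pos":[71,-119,-19],"jaw":85},{"turn":[0,0,-53],"delta_pos":[84,-141,-19],"jaw":85},{"turn":[0,0,-61],"delta_pos":[97,-163,-19],"jaw":85},{"turn":[0,0,-69],"delta_pos":[110,-185,-19],"jaw":85},{"turn":[0,0,-77],"delta_pos":[120,-200,-19],"jaw":85}]' 60
python3 - <<'E'
from h import *
from station import readout
s=readout.get_state()
go(s,[560,126.5,110],158.2)
E
```

```text
time_s: 11.55
ee_pos: [556.4, 111.3, 120.3]
tool_rot: [-2.102, -2.332, -0.002]
wrist_force: [0.4, -0.4, 0.8]
opening: 85.0
yaw now 96.0 tilt 0.13 pos [556.4 111.3 120.3] t 11.55 open 85.0
delta [14.7  5.1 10.4] turn [ 5.000e-02 -1.300e-01 -6.225e+01]
```

```bash
python3 -m creep '[{"turn":[0,0,-8],"delta_pos":[5,2,0],"jaw":85},{"turn":[0,0,-16],"delta_pos":[10,4,0],"jaw":85},{"turn":[0,0,-24],"delta_pos":[14.7,5,0],"jaw":85},{"turn":[0,0,-32],"delta_pos":[14.7,5,0],"jaw":85},{"turn":[0,0,-40],"delta_pos":[14.7,5,0],"jaw":85},{"turn":[0,0,-48],"delta_pos":[14.7,5,0],"jaw":85},{"turn":[0,0,-56],"delta_pos":[14.7,5,5],"jaw":85},{"turn":[0,0,-61],"delta_pos":[14.7,5,10],"jaw":85},{"turn":[0,0,-62.2],"delta_pos":[14.7,5,20],"jaw":85},{"turn":[0,0,-62.2],"delta_pos":[14.7,5,30],"jaw":85}]' 60
python3 - <<'E'
from h import *
from station import readout,cams
c=cams.capture("scene");cv2.imwrite("pics/s2.png",c["frame"][60:330,150:450,::-1].repeat(2,0).repeat(2,1))
s=readout.get_state()
go(s,[560,126.5,4],158.2)
E
```

```text
time_s: 12.55
ee_pos: [559.9, 126.4, 89.8]
tool_rot: [-0.598, -3.083, -0.003]
wrist_force: [0.9, 0.1, -0.5]
opening: 84.9
yaw now 158.0 tilt 0.18 pos [559.  125.9  87.9] t 12.6 open 85.0
delta [-1.   0.9 83.9] turn [ 0.   -0.18 -0.16]
```

View pics/s2.png

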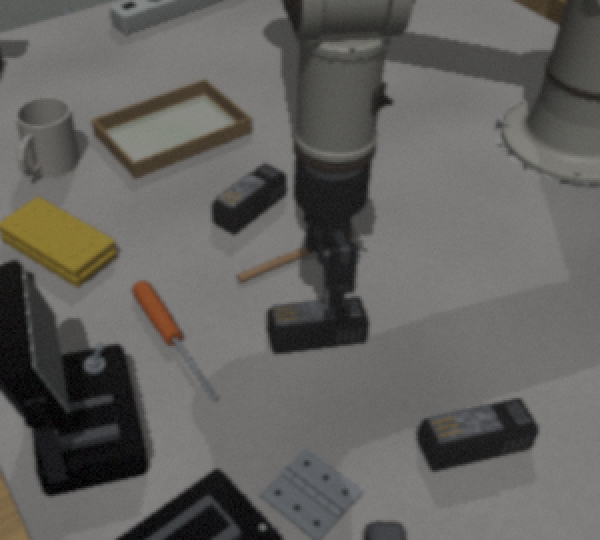

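The gripper is above the middle pack (crop px 318,325), aligned, and the first pack lies flat at (248,198). Descend and grip.

```bash
python3 -m creep '[{"turn":[0,0,0],"delta_pos":[0,0,20],"jaw":85},{"turn":[0,0,0],"delta_pos":[0,0,45],"jaw":85},{"turn":[0,0,0],"delta_pos":[0,0,68],"jaw":85},{"turn":[0,0,0],"delta_pos":[0,0,80],"jaw":75},{"turn":[0,0,0],"delta_pos":[0,0,83],"jaw":62},{"turn":[0,0,0],"delta_pos":[0,0,83],"jaw":50},{"turn":[0,0,0],"delta_pos":[0,0,83],"jaw":40},{"turn":[0,0,0],"delta_pos":[0,0,83],"jaw":30},{"turn":[0,0,0],"delta_pos":[0,0,83],"jaw":30},{"turn":[0,0,0],"delta_pos":[0,0,83],"jaw":30}]' 60
python3 -m creep '[{"turn":[0,0,0],"delta_pos":[0,0,-5],"jaw":30},{"turn":[0,0,0],"delta_pos":[0,0,-20],"jaw":30},{"turn":[0,0,0],"delta_pos":[0,0,-45],"jaw":30},{"turn":[0,0,0],"delta_pos":[0,0,-70],"jaw":30},{"turn":[0,0,0],"delta_pos":[0,0,-90],"jaw":30},{"turn":[0,0,0],"delta_pos":[0,0,-100],"jaw":30},{"turn":[0,0,0],"delta_pos":[0,0,-100],"jaw":30},{"turn":[0,0,0],"delta_pos":[0,0,-100],"jaw":30}]' 60
python3 m.py
```

```text
time_s: 13.6
ee_pos: [559.2, 126.1, 5.7]
tool_rot: [-0.598, -3.082, -0.002]
wrist_force: [-0.4, 0.5, 2.9]
opening: 43.1
time_s: 14.4
ee_pos: [559.1, 125.4, 105.1]
tool_rot: [-0.599, -3.082, 0.0]
wrist_force: [0.0, 0.2, -3.2]
opening: 43.3
F world [ 0.03  0.35 -3.99] M tool [-0.0081  0.0163 -0.0135] sd [0.0181 0.0322 0.0246] j5-7 [ 0.0174 -0.0014 -0.0003] sd [0.0026 0.0116 0.001 ]
tilt 0.17 pos [559.2 126.  105.2] t 14.8 open 43.6
```

```bash
python3 -m creep '[{"turn":[0,6,0],"delta_pos":[0,0,0],"jaw":30},{"turn":[0,14,0],"delta_pos":[0,0,0],"jaw":30},{"turn":[0,22,0],"delta_pos":[0,0,0],"jaw":30},{"turn":[0,30,0],"delta_pos":[0,0,0],"jaw":30},{"turn":[0,32,0],"delta_pos":[0,0,0],"jaw":30},{"turn":[0,32,0],"delta_pos":[0,0,0],"jaw":30},{"turn":[0,32,0],"delta_pos":[0,0,0],"jaw":30},{"turn":[0,32,0],"delta_pos":[0,0,0],"jaw":30}]' 60
python3 -m creep '[{"turn":[0,-6,0],"delta_pos":[0,0,0],"jaw":30},{"turn":[0,-14,0],"delta_pos":[0,0,0],"jaw":30},{"turn":[0,-22,0],"delta_pos":[0,0,0],"jaw":30},{"turn":[0,-30,0],"delta_pos":[0,0,0],"jaw":30},{"turn":[0,-32,0],"delta_pos":[0,0,0],"jaw":30},{"turn":[0,-32,0],"delta_pos":[0,0,0],"jaw":30},{"turn":[0,-32,0],"delta_pos":[0,0,0],"jaw":30}]' 60
python3 m.py
```

```text
time_s: 15.6
ee_pos: [558.4, 126.9, 106.4]
tool_rot: [-0.489, -2.543, -0.142]
wrist_force: [0.1, 0.1, -2.7]
opening: 43.7
time_s: 16.3
ee_pos: [559.1, 126.0, 106.5]
tool_rot: [-0.596, -3.084, -0.001]
wrist_force: [1.0, -0.5, -4.0]
opening: 43.3
F world [-0.06 -0.32 -3.82] M tool [-0.0161  0.0207 -0.0189] sd [0.0311 0.0395 0.0353] j5-7 [-0.0017  0.0011  0.0081] sd [0.0406 0.0045 0.0035]
tilt 0.11 pos [558.5 126.9 106. ] t 16.7 open 43.2
```

```bash
python3 -m creep '[{"turn":[0,-6,0],"delta_pos":[0,0,0],"jaw":30},{"turn":[0,-14,0],"delta_pos":[0,0,0],"jaw":30},{"turn":[0,-22,0],"delta_pos":[0,0,0],"jaw":30},{"turn":[0,-30,0],"delta_pos":[0,0,0],"jaw":30},{"turn":[0,-32,0],"delta_pos":[0,0,0],"jaw":30},{"turn":[0,-32,0],"delta_pos":[0,0,0],"jaw":30},{"turn":[0,-32,0],"delta_pos":[0,0,0],"jaw":30},{"turn":[0,-32,0],"delta_pos":[0,0,0],"jaw":30}]' 60
python3 -m creep '[{"turn":[0,6,0],"delta_pos":[0,0,0],"jaw":30},{"turn":[0,14,0],"delta_pos":[0,0,0],"jaw":30},{"turn":[0,22,0],"delta_pos":[0,0,0],"jaw":30},{"turn":[0,30,0],"delta_pos":[0,0,0],"jaw":30},{"turn":[0,32,0],"delta_pos":[0,0,0],"jaw":30},{"turn":[0,32,0],"delta_pos":[0,0,0],"jaw":30},{"turn":[0,32,0],"delta_pos":[0,0,0],"jaw":30}]' 60
python3 m.py
```

```text
time_s: 17.5
ee_pos: [559.4, 126.8, 106.2]
tool_rot: [0.495, 2.544, -0.137]
wrist_force: [0.2, -1.2, -3.5]
opening: 43.7
time_s: 18.2
ee_pos: [558.3, 127.3, 105.8]
tool_rot: [-0.596, -3.084, -0.004]
wrist_force: [-0.0, -0.1, -3.4]
opening: 43.3
F world [-0.15  0.38 -3.4 ] M tool [-0.006   0.0385  0.0069] sd [0.0148 0.0246 0.0389] j5-7 [ 0.0571 -0.0089 -0.0133] sd [0.0481 0.0093 0.0052]
tilt 0.15 pos [559.2 127.  106.4] t 18.6 open 43.2
```

Middle pack: My 0.016, 0.021, 0.039 – no ~0.1 swing, so sound too. Put it back.

```bash
python3 -m creep '[{"turn":[0,0,0],"delta_pos":[0,0,12],"jaw":30},{"turn":[0,0,0],"delta_pos":[0,0,35],"jaw":30},{"turn":[0,0,0],"delta_pos":[0,0,60],"jaw":30},{"turn":[0,0,0],"delta_pos":[0,0,80],"jaw":30},{"turn":[0,0,0],"delta_pos":[0,0,91],"jaw":30},{"turn":[0,0,0],"delta_pos":[0,0,96],"jaw":30},{"turn":[0,0,0],"delta_pos":[0,0,98],"jaw":30},{"turn":[0,0,0],"delta_pos":[0,0,99],"jaw":30},{"turn":[0,0,0],"delta_pos":[0,0,99.7],"jaw":30},{"turn":[0,0,0],"delta_pos":[0,0,100.2],"jaw":30}]' 60
python3 -c "
from station import readout
s=readout.get_state();print(s['wrist_force'],s['torque'],s['ee_pos'])"
```

```text
time_s: 19.6
ee_pos: [559.6, 127.4, 6.9]
tool_rot: [0.597, 3.084, 0.005]
wrist_force: [-0.1, -0.5, -3.4]
opening: 43.4
[-0.06307886 -0.50837956 -3.36306449] [ 0.01627028  0.00512928 -0.0238282 ] [559.59786218 127.43060393   6.87091645]
```

```bash
python3 -m creep '[{"turn":[0,0,0],"delta_pos":[0,0,0.5],"jaw":30},{"turn":[0,0,0],"delta_pos":[0,0,1],"jaw":30},{"turn":[0,0,0],"delta_pos":[0,0,1.3],"jaw":30},{"turn":[0,0,0],"delta_pos":[0,0,1.5],"jaw":30}]' 60
python3 -c "
from station import readout
s=readout.get_state();print(s['wrist_force'],s['torque'],s['ee_pos'])"
```

```text
time_s: 20.0
ee_pos: [559.8, 127.4, 5.7]
tool_rot: [0.597, 3.084, 0.004]
wrist_force: [-0.4, -0.8, 0.4]
opening: 43.4
[-0.40938208 -0.75032799  0.38994058] [-0.2477804   0.27319378  0.01689464] [559.78966664 127.38913527   5.71229294]
```

```bash
python3 -m creep '[{"turn":[0,0,0],"delta_pos":[0,0,0.3],"jaw":50},{"turn":[0,0,0],"delta_pos":[0,0,0],"jaw":65},{"turn":[0,0,0],"delta_pos":[0,0,0],"jaw":80},{"turn":[0,0,0],"delta_pos":[0,0,-5],"jaw":85},{"turn":[0,0,0],"delta_pos":[0,0,-25],"jaw":85},{"turn":[0,0,0],"delta_pos":[0,0,-60],"jaw":85},{"turn":[0,0,0],"delta_pos":[0,0,-95],"jaw":85}]' 60
python3 - <<'E'
from h import *
from station import readout
s=readout.get_state()
go(s,[504.5,338,100],163.1);go(s,[504.5,338,4],163.1)
E
```

```text
time_s: 20.7
ee_pos: [559.4, 127.5, 103.0]
tool_rot: [0.596, 3.084, 0.005]
wrist_force: [1.4, 0.2, 0.7]
opening: 84.9
yaw now 158.1 tilt 0.19 pos [559.4 127.5 103. ] t 20.7 open 84.9
delta [129.3 174.9   3.6] turn [ 0.19 -0.01 -4.96]
yaw now 158.1 tilt 0.19 pos [559.4 127.5 103. ] t 20.7 open 84.9
delta [129.3 174.6  99.6] turn [ 0.19 -0.01 -4.96]
```

```bash
python3 -m creep '[{"turn":[0,0,-1],"delta_pos":[14,19,0],"jaw":85},{"turn":[0,0,-2],"delta_pos":[38,52,0],"jaw":85},{"turn":[0,0,-3],"delta_pos":[65,88,0],"jaw":85},{"turn":[0,0,-4],"delta_pos":[92,124,0],"jaw":85},{"turn":[0,0,-5],"delta_pos":[114,155,0],"jaw":85},{"turn":[0,0,-5],"delta_pos":[126,170,0],"jaw":85},{"turn":[0,0,-5],"delta_pos":[129.3,174.8,6],"jaw":85},{"turn":[0,0,-5],"delta_pos":[129.3,174.8,20],"jaw":85},{"turn":[0,0,-5],"delta_pos":[129.3,174.8,30],"jaw":85},{"turn":[0,0,-5],"delta_pos":[129.3,174.8,35],"jaw":85}]' 60
python3 - <<'E'
from h import *
from station import readout,cams
c=cams.capture("scene");cv2.imwrite("pics/s3.png",c["frame"][60:330,150:450,::-1].repeat(2,0).repeat(2,1))
s=readout.get_state()
go(s,[504.5,338,4],163.1)
E
```

```text
time_s: 21.7
ee_pos: [504.9, 335.3, 66.5]
tool_rot: [-0.465, -3.106, -0.001]
wrist_force: [-0.5, 0.0, 0.0]
opening: 84.7
yaw now 163.0 tilt 0.08 pos [504.7 335.4  66.2] t 21.75 open 85.3
delta [ 0.9  2.4 62.2] turn [ 0.01 -0.08 -0.11]
```

View pics/s3.png

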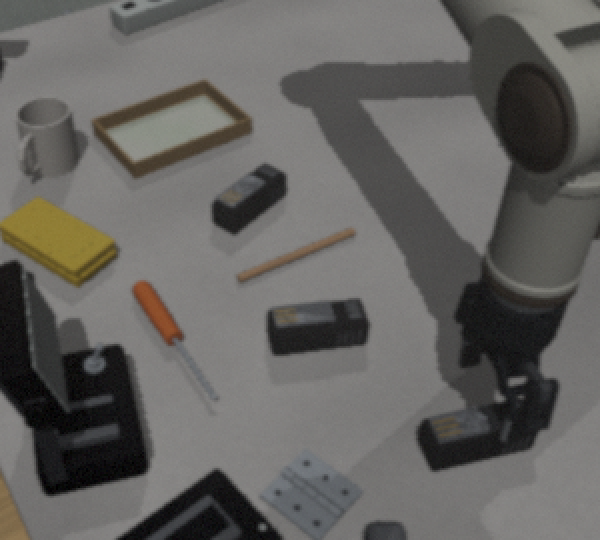

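Run:
```python
from h import *
c=dict(np.load("scene0.npz"));T=np.linalg.inv(c["extrinsics"])
for p in [[504.5,338,21],[504.7,335.4,66],[504.7,335.4,95],[560,126.5,21],[506,-118,21]]:
    q=T[:3,:3]@p+T[:3,3];u=c["K"]@q/q[2];print(p,u[:2].round(1),"crop",((u[:2]-[150,60])*2).round())
for o in packs(c,30,60): print(*o)
```

```text
[504.5, 338, 21] [389.6 276.4] crop [479. 433.]
[504.7, 335.4, 66] [392.8 262.6] crop [486. 405.]
[504.7, 335.4, 95] [395.7 253.8] crop [491. 388.]
[560, 126.5, 21] [309.6 221.9] crop [319. 324.]
[506, -118, 21] [275.2 158.1] crop [250. 196.]
[240.  55.] 647 [ 301.  -696.2] [ 62.7 299.8] 5.9 38.5 [ 97. 100.  99.]
[131.  89.] 461 [ 742.3 -672.6] [ 71.9 116.6] -28.8 46.3 [39. 39. 40.]
[438. 127.] 497 [32.8 23.5] [ 72.7 141.4] -55.7 44.7 [82. 81. 77.]
[176. 134.] 212 [ 705.7 -343.1] [32.7 76.1] -7.9 44.9 [78. 76. 73.]
[274. 155.] 501 [ 509.5 -116.8] [ 43.7 115.3] 18.4 41.6 [47. 47. 46.]
[178. 176.] 1018 [ 769.4 -180.3] [ 76.4 151.9] -69.1 32.5 [127. 111.  48.]
[308. 218.] 798 [562.8 127. ] [ 44.7 115.8] -22.0 41.7 [53. 53. 53.]
[199. 268.] 1980 [851.6 110.1] [110.  155.8] 74.0 48.6 [22. 22. 23.]
[389. 273.] 1094 [508.3 338. ] [ 43.1 114.9] -16.2 42.1 [51. 51. 51.]
[248. 334.] 3716 [820.6 302.1] [100.6 131. ] 8.2 46.8 [23. 23. 24.]
[341. 353.] 280 [701.  412.3] [27.2 67.1] 86.5 47.3 [40. 40. 42.]
[498. 370.] 666 [511.8 586.3] [ 43.5 101.4] -0.2 50.9 [83. 73. 59.]
```

Run:
```python
from h import *
from station import cams
c=cams.capture("scene");W=pts(c)
cv2.imwrite("pics/s4.png",cv2.resize(c["frame"][200:310,340:450,::-1],None,fx=5,fy=5,interpolation=cv2.INTER_CUBIC))
for z in range(20,150,10):
    m=(abs(W[...,2]-z-5)<5)&(abs(W[...,0]-504)<130)&(abs(W[...,1]-338)<120)&(c["range_z"]>0)
    if m.sum(): print(z,m.sum(),np.percentile(W[m][:,:2],[2,98],axis=0).round(0).tolist())
```

```text
20 149 [[462.0, 306.0], [566.0, 372.0]]
30 235 [[464.0, 307.0], [566.0, 371.0]]
40 593 [[471.0, 311.0], [560.0, 354.0]]
50 2 [[536.0, 331.0], [552.0, 334.0]]
70 3 [[484.0, 295.0], [494.0, 298.0]]
80 60 [[482.0, 288.0], [530.0, 390.0]]
90 74 [[484.0, 288.0], [530.0, 392.0]]
100 63 [[485.0, 287.0], [529.0, 389.0]]
110 47 [[487.0, 288.0], [532.0, 388.0]]
120 77 [[493.0, 271.0], [538.0, 407.0]]
130 176 [[487.0, 266.0], [538.0, 409.0]]
140 181 [[496.0, 266.0], [537.0, 408.0]]
```

View pics/s4.png

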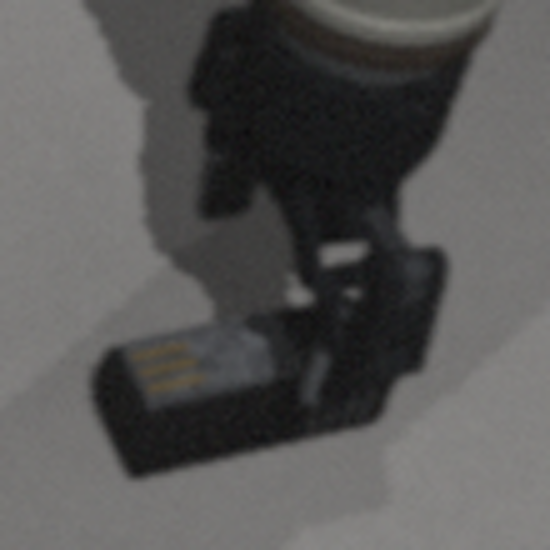

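Depth confirms the fingers (x 482–530, y 288–390 mm) straddle the pack; near finger at crop (375,340) is just in front of it, so the view is only perspective. Descend.

```bash
python3 -m creep '[{"turn":[0,0,0],"delta_pos":[2,2,18],"jaw":85},{"turn":[0,0,0],"delta_pos":[2,2,40],"jaw":85},{"turn":[0,0,0],"delta_pos":[2,2,55],"jaw":80},{"turn":[0,0,0],"delta_pos":[2,2,61],"jaw":65},{"turn":[0,0,0],"delta_pos":[2,2,62],"jaw":52},{"turn":[0,0,0],"delta_pos":[2,2,62],"jaw":40},{"turn":[0,0,0],"delta_pos":[2,2,62],"jaw":30},{"turn":[0,0,0],"delta_pos":[2,2,62],"jaw":30},{"turn":[0,0,0],"delta_pos":[2,2,62],"jaw":30}]' 60
python3 -m creep '[{"turn":[0,0,0],"delta_pos":[0,0,-5],"jaw":30},{"turn":[0,0,0],"delta_pos":[0,0,-20],"jaw":30},{"turn":[0,0,0],"delta_pos":[0,0,-45],"jaw":30},{"turn":[0,0,0],"delta_pos":[0,0,-70],"jaw":30},{"turn":[0,0,0],"delta_pos":[0,0,-90],"jaw":30},{"turn":[0,0,0],"delta_pos":[0,0,-100],"jaw":30},{"turn":[0,0,0],"delta_pos":[0,0,-100],"jaw":30},{"turn":[0,0,0],"delta_pos":[0,0,-100],"jaw":30}]' 60
python3 m.py
```

```text
time_s: 22.7
ee_pos: [503.5, 338.4, 5.1]
tool_rot: [-0.464, -3.106, -0.002]
wrist_force: [1.0, -0.2, -3.7]
opening: 43.2
time_s: 23.5
ee_pos: [503.5, 337.7, 104.6]
tool_rot: [-0.464, -3.106, -0.0]
wrist_force: [-0.2, 0.5, -5.3]
opening: 43.2
F world [ 0.16 -0.03 -3.57] M tool [-0.0068  0.0174 -0.003 ] sd [0.0307 0.0275 0.0248] j5-7 [ 0.0332  0.0017 -0.0004] sd [0.0019 0.0139 0.0009]
tilt 0.1 pos [503.3 338.2 104.7] t 23.9 open 43.5
```

```bash
python3 -m creep '[{"turn":[0,6,0],"delta_pos":[0,0,0],"jaw":30},{"turn":[0,14,0],"delta_pos":[0,0,0],"jaw":30},{"turn":[0,22,0],"delta_pos":[0,0,0],"jaw":30},{"turn":[0,30,0],"delta_pos":[0,0,0],"jaw":30},{"turn":[0,32,0],"delta_pos":[0,0,0],"jaw":30},{"turn":[0,32,0],"delta_pos":[0,0,0],"jaw":30},{"turn":[0,32,0],"delta_pos":[0,0,0],"jaw":30},{"turn":[0,32,0],"delta_pos":[0,0,0],"jaw":30}]' 60
python3 -m creep '[{"turn":[0,-6,0],"delta_pos":[0,0,0],"jaw":30},{"turn":[0,-14,0],"delta_pos":[0,0,0],"jaw":30},{"turn":[0,-22,0],"delta_pos":[0,0,0],"jaw":30},{"turn":[0,-30,0],"delta_pos":[0,0,0],"jaw":30},{"turn":[0,-32,0],"delta_pos":[0,0,0],"jaw":30},{"turn":[0,-32,0],"delta_pos":[0,0,0],"jaw":30},{"turn":[0,-32,0],"delta_pos":[0,0,0],"jaw":30}]' 60
python3 m.py
python3 -m creep '[{"turn":[0,-6,0],"delta_pos":[0,0,0],"jaw":30},{"turn":[0,-14,0],"delta_pos":[0,0,0],"jaw":30},{"turn":[0,-22,0],"delta_pos":[0,0,0],"jaw":30},{"turn":[0,-30,0],"delta_pos":[0,0,0],"jaw":30},{"turn":[0,-32,0],"delta_pos":[0,0,0],"jaw":30},{"turn":[0,-32,0],"delta_pos":[0,0,0],"jaw":30},{"turn":[0,-32,0],"delta_pos":[0,0,0],"jaw":30},{"turn":[0,-32,0],"delta_pos":[0,0,0],"jaw":30}]' 60
python3 -m creep '[{"turn":[0,6,0],"delta_pos":[0,0,0],"jaw":30},{"turn":[0,14,0],"delta_pos":[0,0,0],"jaw":30},{"turn":[0,22,0],"delta_pos":[0,0,0],"jaw":30},{"turn":[0,30,0],"delta_pos":[0,0,0],"jaw":30},{"turn":[0,32,0],"delta_pos":[0,0,0],"jaw":30},{"turn":[0,32,0],"delta_pos":[0,0,0],"jaw":30},{"turn":[0,32,0],"delta_pos":[0,0,0],"jaw":30}]' 60
python3 m.py
```

```text
time_s: 24.7
ee_pos: [501.9, 339.3, 106.0]
tool_rot: [-0.377, -2.561, -0.11]
wrist_force: [0.3, 0.1, -4.2]
opening: 43.4
time_s: 25.4
ee_pos: [502.8, 338.7, 106.0]
tool_rot: [0.46, 3.107, 0.001]
wrist_force: [-0.6, -0.2, -3.5]
opening: 43.5
F world [-0.04 -0.25 -4.09] M tool [-0.0004  0.065  -0.0039] sd [0.0247 0.0238 0.0264] j5-7 [ 0.0386 -0.0002  0.0095] sd [0.049  0.0136 0.0038]
tilt 0.11 pos [502.1 339.2 105.6] t 25.8 open 43.5
time_s: 26.6
ee_pos: [503.0, 338.8, 105.6]
tool_rot: [0.383, 2.56, -0.106]
wrist_force: [0.8, 0.4, -3.4]
opening: 43.3
time_s: 27.3
ee_pos: [503.5, 338.0, 105.4]
tool_rot: [-0.466, -3.106, -0.004]
wrist_force: [-0.1, -0.5, -3.0]
opening: 43.3
F world [-0.32  0.08 -3.76] M tool [0.0102 0.0117 0.0005] sd [0.0282 0.0296 0.0338] j5-7 [ 0.0273  0.0049 -0.0026] sd [0.0456 0.0181 0.0044]
tilt 0.14 pos [502.6 339.2 105.8] t 27.7 open 43.3
```

P1 shows +0.048 after the first tilt (right sign and size) but only −0.053 after the second. Repeat with a deeper tilt and longer averaging.

```bash
sed -i 's/range(8)/range(16)/' m.py
python3 -m creep '[{"turn":[0,-6,0],"delta_pos":[0,0,0],"jaw":30},{"turn":[0,-14,0],"delta_pos":[0,0,0],"jaw":30},{"turn":[0,-22,0],"delta_pos":[0,0,0],"jaw":30},{"turn":[0,-30,0],"delta_pos":[0,0,0],"jaw":30},{"turn":[0,-36,0],"delta_pos":[0,0,0],"jaw":30},{"turn":[0,-40,0],"delta_pos":[0,0,0],"jaw":30},{"turn":[0,-40,0],"delta_pos":[0,0,0],"jaw":30},{"turn":[0,-40,0],"delta_pos":[0,0,0],"jaw":30},{"turn":[0,-40,0],"delta_pos":[0,0,0],"jaw":30},{"turn":[0,-36,0],"delta_pos":[0,0,0],"jaw":30}]' 60
python3 -m creep '[{"turn":[0,6,0],"delta_pos":[0,0,0],"jaw":30},{"turn":[0,12,0],"delta_pos":[0,0,0],"jaw":30},{"turn":[0,18,0],"delta_pos":[0,0,0],"jaw":30},{"turn":[0,24,0],"delta_pos":[0,0,0],"jaw":30},{"turn":[0,30,0],"delta_pos":[0,0,0],"jaw":30},{"turn":[0,34,0],"delta_pos":[0,0,0],"jaw":30},{"turn":[0,36,0],"delta_pos":[0,0,0],"jaw":30},{"turn":[0,36,0],"delta_pos":[0,0,0],"jaw":30},{"turn":[0,36,0],"delta_pos":[0,0,0],"jaw":30}]' 60
python3 m.py
```

```text
time_s: 28.7
ee_pos: [501.4, 339.5, 105.0]
tool_rot: [0.369, 2.495, -0.117]
wrist_force: [-0.9, -0.2, -5.1]
opening: 43.4
time_s: 29.6
ee_pos: [502.4, 338.4, 105.0]
tool_rot: [-0.462, -3.104, -0.004]
wrist_force: [0.5, -0.6, -3.7]
opening: 43.6
F world [-0.01  0.19 -3.72] M tool [-0.0057 -0.029  -0.0024] sd [0.022  0.0287 0.0279] j5-7 [-0.0212 -0.0034 -0.0004] sd [0.0314 0.0122 0.0033]
tilt 0.26 pos [501.4 339.5 104.9] t 30.4 open 43.4
```

```bash
python3 -m creep '[{"turn":[0,6,0],"delta_pos":[0,0,0],"jaw":30},{"turn":[0,14,0],"delta_pos":[0,0,0],"jaw":30},{"turn":[0,22,0],"delta_pos":[0,0,0],"jaw":30},{"turn":[0,30,0],"delta_pos":[0,0,0],"jaw":30},{"turn":[0,36,0],"delta_pos":[0,0,0],"jaw":30},{"turn":[0,40,0],"delta_pos":[0,0,0],"jaw":30},{"turn":[0,40,0],"delta_pos":[0,0,0],"jaw":30},{"turn":[0,40,0],"delta_pos":[0,0,0],"jaw":30},{"turn":[0,40,0],"delta_pos":[0,0,0],"jaw":30},{"turn":[0,36,0],"delta_pos":[0,0,0],"jaw":30}]' 60
python3 -m creep '[{"turn":[0,-6,0],"delta_pos":[0,0,0],"jaw":30},{"turn":[0,-12,0],"delta_pos":[0,0,0],"jaw":30},{"turn":[0,-18,0],"delta_pos":[0,0,0],"jaw":30},{"turn":[0,-24,0],"delta_pos":[0,0,0],"jaw":30},{"turn":[0,-30,0],"delta_pos":[0,0,0],"jaw":30},{"turn":[0,-34,0],"delta_pos":[0,0,0],"jaw":30},{"turn":[0,-36,0],"delta_pos":[0,0,0],"jaw":30},{"turn":[0,-36,0],"delta_pos":[0,0,0],"jaw":30},{"turn":[0,-36,0],"delta_pos":[0,0,0],"jaw":30}]' 60
python3 m.py
python3 - <<'E'
from h import *
from station import readout
s=readout.get_state()
go(s,[513,-339.5,150],2.5)
E
```

```text
time_s: 31.4
ee_pos: [502.0, 339.0, 103.9]
tool_rot: [-0.369, -2.488, -0.121]
wrist_force: [1.1, 0.6, -4.5]
opening: 43.2
time_s: 32.3
ee_pos: [502.2, 338.7, 104.2]
tool_rot: [-0.461, -3.105, -0.0]
wrist_force: [-0.4, -0.1, -3.5]
opening: 43.2
F world [ 0.29 -0.05 -3.77] M tool [ 0.0009  0.0579 -0.0142] sd [0.0305 0.0386 0.0263] j5-7 [0.0456 0.0038 0.0026] sd [0.0296 0.0087 0.0029]
tilt 0.13 pos [502. 339. 104.] t 33.1 open 43.8
yaw now 163.1 tilt 0.13 pos [502. 339. 104.] t 33.1 open 43.8
delta [-207.3 -646.1  -46.7] turn [-1.8000e-01 -5.0000e-02  1.6064e+02]
```

P1 confirmed (My swing −0.029 ↔ +0.058). Carry it to the tray.

```bash
python3 -m creep '[{"turn":[0,0,4],"delta_pos":[-2,-7,-10],"jaw":30},{"turn":[0,0,11],"delta_pos":[-8,-26,-25],"jaw":30},{"turn":[0,0,19],"delta_pos":[-18,-56,-38],"jaw":30},{"turn":[0,0,27],"delta_pos":[-28,-88,-46],"jaw":30},{"turn":[0,0,35],"delta_pos":[-39,-121,-46],"jaw":30},{"turn":[0,0,43],"delta_pos":[-50,-155,-46],"jaw":30},{"turn":[0,0,51],"delta_pos":[-61,-189,-46],"jaw":30},{"turn":[0,0,59],"delta_pos":[-72,-223,-46],"jaw":30},{"turn":[0,0,67],"delta_pos":[-82,-257,-46],"jaw":30},{"turn":[0,0,74],"delta_pos":[-92,-287,-46],"jaw":30}]' 60
python3 - <<'E'
from h import *
from station import readout
s=readout.get_state()
go(s,[513,-339.5,150],2.5)
E
```

```text
time_s: 34.1
ee_pos: [506.5, 35.7, 149.8]
tool_rot: [-2.244, -2.197, 0.002]
wrist_force: [0.5, -0.1, -3.5]
opening: 43.4
yaw now 88.8 tilt 0.1 pos [506.5  35.7 149.8] t 34.1 open 43.4
delta [-3.75e+02  1.43e+01 -3.00e-01] turn [-9.00e-02  7.00e-02  8.63e+01]
```

```bash
python3 -m creep '[{"turn":[0,0,7],"delta_pos":[-28,1,0],"jaw":30},{"turn":[0,0,15],"delta_pos":[-62,2,0],"jaw":30},{"turn":[0,0,23],"delta_pos":[-97,4,0],"jaw":30},{"turn":[0,0,31],"delta_pos":[-132,5,0],"jaw":30},{"turn":[0,0,39],"delta_pos":[-168,6,0],"jaw":30},{"turn":[0,0,47],"delta_pos":[-204,8,0],"jaw":30},{"turn":[0,0,55],"delta_pos":[-240,10,0],"jaw":30},{"turn":[0,0,63],"delta_pos":[-276,11,0],"jaw":30},{"turn":[0,0,71],"delta_pos":[-311,12,0],"jaw":30},{"turn":[0,0,78],"delta_pos":[-340,13,0],"jaw":30}]' 60
python3 -m creep '[{"turn":[0,0,5],"delta_pos":[-21,-3,0],"jaw":30},{"turn":[0,0,7.5],"delta_pos":[-30,-5,0],"jaw":30},{"turn":[0,0,8.3],"delta_pos":[-34,-6,0],"jaw":30},{"turn":[0,0,8.3],"delta_pos":[-34,-6,0],"jaw":30},{"turn":[0,0,8.3],"delta_pos":[-34,-6,0],"jaw":30}]' 60
python3 - <<'E'
from h import *
from station import readout,cams
c=cams.capture("scene");cv2.imwrite("pics/s5.png",c["frame"][60:330,150:450,::-1].repeat(2,0).repeat(2,1))
s=readout.get_state()
go(s,[513,-339.5,9],2.5)
E
```

```text
time_s: 35.1
ee_pos: [512.2, -306.5, 149.9]
tool_rot: [3.128, 0.286, -0.003]
wrist_force: [0.3, -1.0, -3.4]
opening: 43.5
time_s: 35.6
ee_pos: [478.4, -306.3, 150.3]
tool_rot: [3.14, 0.062, -0.001]
wrist_force: [1.1, 0.7, -3.9]
opening: 43.3
yaw now 2.3 tilt 0.05 pos [ 478.5 -306.3  150.2] t 35.65 open 43.0
delta [ 33.2  34.5 141.2] turn [ 0.03  0.04 -0.23]
```

View pics/s5.png

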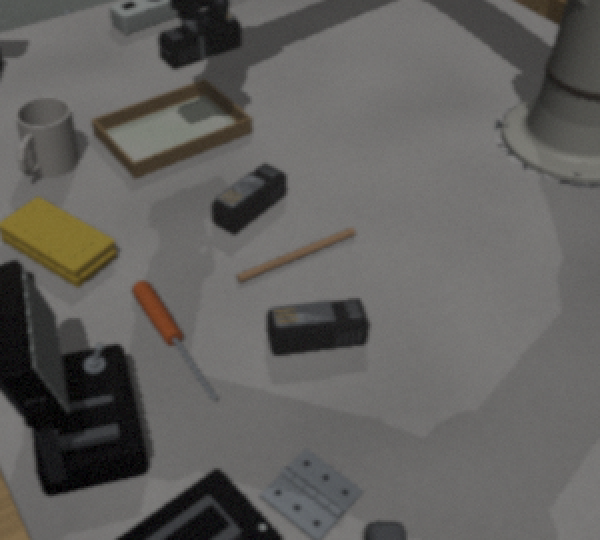

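```bash
python3 -m creep '[{"turn":[0,0,0],"delta_pos":[8,8,5],"jaw":30},{"turn":[0,0,0],"delta_pos":[20,21,20],"jaw":30},{"turn":[0,0,0],"delta_pos":[30,31,40],"jaw":30},{"turn":[0,0,0],"delta_pos":[33,34.5,65],"jaw":30},{"turn":[0,0,0],"delta_pos":[33,34.5,90],"jaw":30},{"turn":[0,0,0],"delta_pos":[33,34.5,110],"jaw":30},{"turn":[0,0,0],"delta_pos":[33,34.5,122],"jaw":30},{"turn":[0,0,0],"delta_pos":[33,34.5,130],"jaw":30},{"turn":[0,0,0],"delta_pos":[33,34.5,134],"jaw":30},{"turn":[0,0,0],"delta_pos":[33,34.5,136],"jaw":30}]' 60
python3 - <<'E'
from h import *
from station import readout,cams
c=cams.capture("scene");cv2.imwrite("pics/s6.png",cv2.resize(c["frame"][80:200,160:320,::-1],None,fx=4,fy=4,interpolation=cv2.INTER_CUBIC))
s=readout.get_state();print(s["wrist_force"])
go(s,[513,-339.5,9],2.5)
E
```

```text
time_s: 36.65
ee_pos: [513.5, -339.7, 14.5]
tool_rot: [3.14, 0.062, 0.0]
wrist_force: [0.4, -0.6, -4.1]
opening: 43.0
[-0.11814053 -0.39504971 -3.24398858]
yaw now 2.3 tilt 0.06 pos [ 513.4 -339.7   14.4] t 36.7 open 43.6
delta [-0.4 -0.3  5.4] turn [ 0.06 -0.01 -0.23]
```

View pics/s6.png

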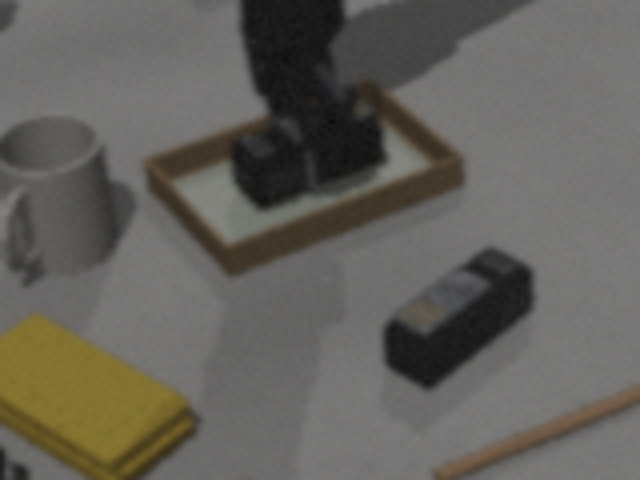

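The pack (crop 310,160) hangs level just inside the tray walls. Lower slowly until contact.

```bash
python3 -m creep '[{"turn":[0,0,0],"delta_pos":[0,0,1],"jaw":30},{"turn":[0,0,0],"delta_pos":[0,0,2],"jaw":30},{"turn":[0,0,0],"delta_pos":[0,0,3],"jaw":30},{"turn":[0,0,0],"delta_pos":[0,0,4],"jaw":30},{"turn":[0,0,0],"delta_pos":[0,0,4.5],"jaw":30},{"turn":[0,0,0],"delta_pos":[0,0,4.5],"jaw":30}]' 60
```

```text
time_s: 37.3
ee_pos: [513.3, -339.8, 9.9]
tool_rot: [3.14, 0.062, 0.0]
wrist_force: [0.4, -0.8, -3.9]
opening: 43.4
```

```bash
python3 -m creep '[{"turn":[0,0,0],"delta_pos":[0,0,0.5],"jaw":30},{"turn":[0,0,0],"delta_pos":[0,0,1],"jaw":30},{"turn":[0,0,0],"delta_pos":[0,0,1],"jaw":30}]' 60
```

```text
time_s: 37.6
ee_pos: [513.3, -339.8, 8.9]
tool_rot: [3.14, 0.062, 0.0]
wrist_force: [-0.3, 0.1, -4.0]
opening: 43.5
```

```bash
python3 -m creep '[{"turn":[0,0,0],"delta_pos":[0,0,0.5],"jaw":30},{"turn":[0,0,0],"delta_pos":[0,0,1],"jaw":30},{"turn":[0,0,0],"delta_pos":[0,0,1],"jaw":30}]' 60
```

```text
time_s: 37.9
ee_pos: [513.3, -339.8, 8.8]
tool_rot: [3.139, 0.062, -0.0]
wrist_force: [-4.2, 1.0, 4.2]
opening: 43.2
```

```bash
python3 -m creep '[{"turn":[0,0,0],"delta_pos":[0,0,0],"jaw":48},{"turn":[0,0,0],"delta_pos":[0,0,0],"jaw":55},{"turn":[0,0,0],"delta_pos":[0,0,0],"jaw":62},{"turn":[0,0,0],"delta_pos":[0,0,-3],"jaw":62},{"turn":[0,0,0],"delta_pos":[0,0,-15],"jaw":62},{"turn":[0,0,0],"delta_pos":[0,0,-40],"jaw":62},{"turn":[0,0,0],"delta_pos":[0,0,-75],"jaw":62},{"turn":[0,0,0],"delta_pos":[0,0,-115],"jaw":62},{"turn":[0,0,0],"delta_pos":[0,0,-155],"jaw":62},{"turn":[0,0,0],"delta_pos":[0,0,-190],"jaw":62}]' 60
python3 -m creep '[{"turn":[0,0,0],"delta_pos":[-10,15,0],"jaw":62},{"turn":[0,0,0],"delta_pos":[-35,45,0],"jaw":62},{"turn":[0,0,0],"delta_pos":[-65,80,0],"jaw":62},{"turn":[0,0,0],"delta_pos":[-95,115,0],"jaw":62},{"turn":[0,0,0],"delta_pos":[-125,150,0],"jaw":62},{"turn":[0,0,0],"delta_pos":[-150,185,0],"jaw":62},{"turn":[0,0,0],"delta_pos":[-160,205,0],"jaw":62},{"turn":[0,0,0],"delta_pos":[-160,205,0],"jaw":62}]' 60
python3 - <<'E'
from h import *
from station import readout,cams
c=cams.capture("top");cv2.imwrite("pics/t7.png",c["frame"][:,:,::-1])
c2=cams.capture("scene");cv2.imwrite("pics/s7.png",c2["frame"][:,:,::-1])
for o in packs(c): print(*o)
print()
for o in packs(c2): print(*o)
c0=dict(np.load("top0.npz"));
print("lower:")
for o in packs(c,4,31): print(*o)
E
```

```text
time_s: 38.9
ee_pos: [513.8, -339.4, 202.0]
tool_rot: [3.138, 0.063, 0.002]
wrist_force: [0.0, -0.5, 0.8]
opening: 61.7
time_s: 39.7
ee_pos: [358.1, -555.2, 202.7]
tool_rot: [3.137, 0.051, 0.0]
wrist_force: [-0.1, -0.1, -0.4]
opening: 61.5
[232. 120.] 1214 [836.5 108.2] [ 95.4 157.6] 78.0 50.1 [33. 32. 33.]
[164. 126.] 1468 [818.5 302.4] [101.6 132.3] 8.6 48.5 [51. 49. 51.]
[331. 141.] 1210 [ 766.1 -179.9] [ 75.2 150.2] -68.8 34.1 [165. 156.  39.]
[499. 149.] 592 [ 736.7 -675. ] [ 75.8 116.6] -29.7 45.8 [43. 42. 43.]
[ 71. 210.] 371 [579.6 562.7] [  6.3 239.1] 0.0 45.3 [67. 68. 65.]
[ 22. 185.] 298 [672.  679.6] [ 87.1 174.3] -49.9 45.6 [66. 68. 65.]
[ 34. 191.] 406 [634.1 670.7] [57.5 60.9] 89.1 45.5 [95. 96. 97.]
[225. 213.] 626 [562.  128.6] [ 44.2 115.1] -21.8 44.3 [79. 78. 76.]
[389. 230.] 664 [ 507.8 -336.6] [ 46.  116.2] 2.1 47.5 [63. 62. 60.]
[ 37. 231.] 1468 [521.5 652.6] [113.  141.7] -90.0 54.2 [130. 110.  76.]
[311. 232.] 640 [ 505.5 -115.4] [ 44.5 115.7] 18.7 43.8 [77. 76. 74.]
[508. 266.] 243 [ 391.6 -665. ] [ 21.2 105.9] 0.8 38.0 [140. 140. 136.]

[240.  55.] 658 [ 301
[... 886 characters left out ...]
[401. 160.] 236 [ 706.3 -380.5] [50.  60.1] 59.4 10.1 [116. 112. 106.]
[167. 172.] 514 [693.4 300.2] [ 93.3 100.2] 18.1 7.3 [149. 152. 151.]
[260. 162.] 400 [711.7  54.2] [ 35.7 202.2] 89.3 20.1 [145. 100.  61.]
[ 76. 211.] 357 [580.5 554.5] [ 28.2 251.3] -2.0 16.1 [73. 74. 71.]
[ 40. 189.] 846 [640.7 659.2] [111.9 127.2] -90.0 11.1 [97. 99. 95.]
[387. 228.] 2037 [ 516.9 -335.8] [151.4 228.5] 4.7 11.6 [137. 130. 114.]
[270. 233.] 305 [505.5   3.3] [ 23.2 181.7] -1.1 10.6 [143. 121.  96.]
[ 40. 213.] 159 [572.7 662.7] [ 17.7 116. ] -84.8 10.4 [95. 94. 87.]
[503. 268.] 171 [ 391.9 -660.1] [ 16.9 108.6] -1.9 17.9 [85. 86. 83.]
[272. 380.] 326 [95.4  3.7] [ 27.4 132.8] 89.2 11.1 [157. 155. 146.]
```

View pics/t7.png

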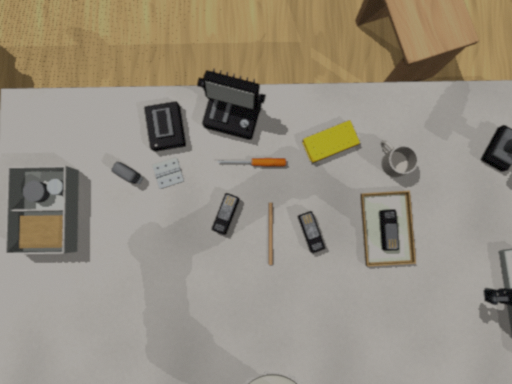

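View pics/s7.png

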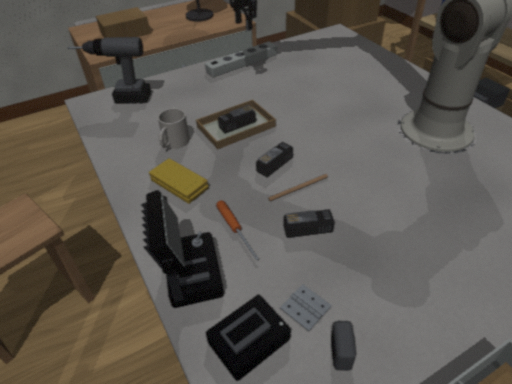

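The pictures show the loose-piece pack flat inside the tray (top px 389,230; scene px 237,117). The other two lie flat on the desk (top px 226,213 and 312,232), and the bystanders are where they were. The gripper is clear.

```bash
python3 -c "
from station import bot
print(bot.sign_off())"
```

```text
the job is handed in; nothing more can be done
None
```

I found the pack with the loose piece, laid it in the dead-battery tray and handed the job in at about 40 s of the 72 s allowed. Sign-off gives no verdict.

**Finding it:** I lifted each pack and rocked it about 32° each way, comparing the wrist moment when level. Sliding from end to end, the piece should change that moment by about 0.1 N·m.
- **Right-hand pack:** the change was about 0.01 N·m, so it is sound.
- **Middle pack:** the change was about 0.02 N·m, in the wrong direction for a sliding piece, so it is sound.
- **Left-hand pack:** the first opposite tilt moved the reading by only half the expected amount. I repeated with a 40° tilt and longer averaging and got −0.029 and +0.058 N·m, which is the full slide.

**Last checks:**
- **Tray pack:** it lies level near the tray's middle, at about (508, −337) mm, with its top about 3–4 mm higher than the desk packs' tops because of the tray floor.
- **Desk packs:** both sit flat, within about 3 mm of where they started.
- **Other things on the desk:** the bit case measured the same as before. The dowel's outline shifted by about 4 mm between noisy depth masks, with no visible move. I judged the hinge, screwdriver, tape measure and mug only by eye, and they look unmoved.
- **Gripper:** it was open and clear of everything. The highest force I saw while setting a pack down was about 8 N.

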